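# Fit the return spring to the lid press

### The job

The hand press that closes tub lids has been taken apart for cleaning: one of its two rods carries its return spring, the other rod is bare. From the wooden tray take the spring that matches the fitted one, the wide tall one, thread it over the end of the bare rod and guide it down without dropping it until it stands fully home on its seat, then let go. Leave the two other springs standing where they are in the tray.

Things in the scene. Friction and masses are not known exactly. Their poses are not given: they have to be found in the camera images.
- tall_spring_mid (a point): the spring to fit: steel compression spring, stiff enough to be handled as rigid, standing upright on the 8 mm thick floor of a shallow wooden tray (walls 20 mm high). Outside diameter 49 mm, inside about 38 mm, height 80 mm, wire 5 mm, 110 to 180 g. This point is its centre, on the axis, 40 mm above its foot; z is its axis, upward.
- short_spring_mid (a point): bystander: steel spring of the same 49 mm width but only 40 mm high, standing in the same tray. This point is its centre, 20 mm above its foot. The three springs stand in a rough row in the tray in any order, about 95 mm from one to the next.
- narrow_spring_mid (a point): bystander: narrow steel spring, outside diameter 21 mm, height 80 mm, standing in the same tray. This point is its centre, 40 mm above its foot.
- rod_tip (a point): top centre of the fixed bare upright steel rod: 16 mm diameter, last 7 mm tapered, 60 mm tall above its seat, a flat dark 76 mm disc on the grey press base (270 x 130 x 18 mm, fixed). A spring that is home has its centre 20 mm below this point and its top 20 mm above it. The other rod, with its equal spring fitted (fixed), stands 170 mm away along this frame's -y; z is up.
Not all that is in view belongs to the job. What is meant by the part that bears narrow_spring_mid is not black, pink or red, and is the smaller of those in its own colour.

How it is judged (in metres and radians):
On the way:
1. the tall wide spring, held in the gripper, is threaded over the rod end and still above its seat (horizontal distance between tall_spring_mid and rod_tip below 0.016 m and z of tall_spring_mid in the frame of rod_tip between -0.012 and 0.036 m and angle between tall_spring_mid's own z axis and vertical below 0.3 rad and contact force between the fingers and tall_spring above 0.5 N), for 0.05 s.
At the end, for the whole second after the job is handed in: the tall wide spring stands released and at rest around the bare rod: axis within 14 mm of the rod, centre 20 mm (+-5) below the rod end, upright within 10 degrees; the short and narrow springs stand upright within 10 degrees and 30 mm of where they were (horizontal distance between tall_spring_mid and rod_tip below 0.014 m and z of tall_spring_mid in the frame of rod_tip between -0.025 and -0.015 m and angle between each of tall_spring_mid, short_spring_mid, narrow_spring_mid's own z axis and vertical below 0.17 rad and linear speed of tall_spring below 0.02 m/s and distance of each of short_spring_mid, narrow_spring_mid from where it was at the start of the episode below 0.03 m); the robot touches nothing.
It fails at once if the spring is dropped down the rod (faster than 0.7 m/s while around the rod) (horizontal distance between tall_spring_mid and rod_tip below 0.016 m and z of tall_spring_mid in the frame of rod_tip below 0.036 m and linear speed of tall_spring above 0.7 m/s).
It also fails if it takes over 38 s, if anything falls off the work surface, if the arm or the gripper's body presses on something with over 40 N, if the wrist force passes 120 N, or if a joint passes its speed limit or range.

### The arm

A 6-joint arm with a two-finger parallel gripper is mounted at the origin on the work surface. World frame = base frame: x ahead of the robot, y to its left, z up, the work surface at z = 0. Lengths are in m, angles in degrees, forces in N, time in s.
With the tool pointing down it reaches from about 0.275 to 0.975 m from the base axis. Payload 8.4 kg.
Tool frame: the origin (TCP) lies at the very end of the fingers, on their centre line; the grasp point (between the pads) lies behind it (bot.grasp_offset is the z of the grasp point in the tool frame, in m); z points along the fingers, y is the line along which they close (so a half turn about z gives the same grasp; the last joint's range is limited). The gripper opens to 92 mm and grips with 3 to 60 N. Pads are 20 mm wide; open, the fingers measure 128 mm over their backs; the gripper's body (75 mm by 189 mm) begins 69 mm behind the grasp point.
Start: joints at [65.523, 20.225, 93.587, -0, 66.188, -0.138], TCP at [0.258, 0.569, 0.215] pointing down, gripper open.
Joint ranges: [-150.9, 150.9], [-52.94, 120.26], [3.33, 152.33], [-74.26, 254.26], [0, 154.13], [-172.89, 172.89]. Speed limits (degrees/s): [127.2, 127.2, 159.86, 180, 180, 180].

### API

Orientations are given as [roll, pitch, yaw] about the fixed x, y, z axes, in that order (R = Rz(yaw) Ry(pitch) Rx(roll)).
In Python, from plant import bot gives the robot as it stands.
- The arm moves only by the tool step_arm, never from a script. Its argument "steps" is a list of rows, each a list of 6 numbers: the shift along the world's x, y, z in mm, then the turn, a rotation vector about the world's x, y, z in degrees. A call has 1 to 5 rows; each row shifts and turns the commanded pose from where the row before left it; what a row does not reach is not made up. A row lasts 1/12 s, in which the tool goes at most 41.7 mm and 7.16 degrees, less where a joint would pass 70% of its speed; a pose out of reach is approached as far as the arm can. A call with a gripper value outside its range is refused whole. "fingers" is the finger opening in mm, from 0 to 91.9, set as the call begins (left out, the last holds). The fingers move at their own pace and stop on an object; "newtons" is the grip in N (left out, the last holds). Time passes only in rows, so rows that do not move let the fingers close. It gives the time, the measured TCP pose, the force, the opening and the grip force at its end, in the units of the state.
- bot.get_state(): the state, without advancing time (a new reading comes with each control period).
- bot.capture(name): name is "scene" or "side" or "wrist"; returns a dict with "color" (480x640x3 uint8, red, green, blue), "fx", "fy", "cx", "cy" (pixels), "world_to_cam" (4x4, takes a point from world to camera coordinates). Camera axes: x right, y up, looking along -z (the intrinsics and any distortion apply to the point x, -y, -z); pixel columns grow to the right and rows downward; lengths in m; the calibration is good to about 2 mm. A picture is of the moment at which its call begins. There is no depth.
- bot.close_job(): hands the job in; it is judged then, once.
Trained networks look in a picture, given as the dict that the camera call returned (one of the last four; its "shot" number tells which), for a name from the list of things; names that differ only in an ending like _2 or _b are one class to them, and where a whole thing is asked for, a point or a joint stands for the part that bears it (a point fixed in the world has none). Each returns a list of dicts, best first, with "confidence" (0 to 1); they miss things now and then, are a little off and sometimes report something else, mostly with a low value. They report only what shows in the picture. A call takes as long as a camera call. They do not tell look-alikes from the thing itself.
- bot.boxes_of(picture, name): "point" ([column, row] in pixels, amid what is visible of it).
- bot.landmark_of(picture, name): "point" ([column, row] in pixels: a listed point, or the origin of a listed thing).
The state is a dict: "t": time; "q": joint angles; "joint_vel": joint speeds; "joint_efforts": joint torques, N m; "eef_pos": TCP position; "ee_rot": TCP orientation; "wrist_force": force on the tool from outside, world axes, zero at the start; "torque": the same for the moment, N m; "finger_gap": opening from 0.0 (shut) to 1.0 (fully open); "gripper_force": force on a finger pad.
Only numpy, scipy, OpenCV 4.12 (cv2) and the standard library are available. Lean on these libraries where they do the work, as an engineer would, in place of code of your own. Each camera call takes 0.05 s, during which the arm holds its last target. There are 200 camera calls.

## Working session

There is one attempt and no reset: what is moved stays moved. The work goes in short steps, Python scripts to look and compute and a tool call to move; the robot and the scene stay as the last step left them, time stands still between calls to the robot, and variables do not carry over. Pictures are saved under pics/ and viewed, at most 10 in all, crops included, and the job is handed in when it is done.

Besides the shell and the picture viewer there is one more tool, called after "Request:" in YAML: its name, and indented under it one key for each argument. step_arm: Moves the arm, as the interface text tells. Its arguments: {"type":"object","properties":{"steps":{"type":"array","items":{"type":"array","items":{"type":"number"}}},"fingers":{"type":"number"},"newtons":{"type":"number"}},"required":["steps"]}

```bash
mkdir -p pics
cat > h.py <<'E'
import numpy as np, cv2
from plant import bot
def ray(p,uv):
    M=np.array(p["world_to_cam"]);R=M[:3,:3];c=-R.T@M[:3,3]
    d=R.T@np.array([(uv[0]-p["cx"])/p["fx"],-(uv[1]-p["cy"])/p["fy"],-1.]);return c,d/np.linalg.norm(d)
def onz(p,uv,z):
    c,d=ray(p,uv);return c+d*(z-c[2])/d[2]
def tri(obs):
    A=np.zeros((3,3));b=np.zeros(3)
    for p,uv in obs:
        c,d=ray(p,uv);P=np.eye(3)-np.outer(d,d);A+=P;b+=P@c
    x=np.linalg.solve(A,b);return x,[float(np.linalg.norm((np.eye(3)-np.outer(d,d))@(x-c))) for c,d in (ray(p,u) for p,u in obs)]
def proj(p,X):
    c=np.array(p["world_to_cam"])@np.r_[X,1];return [p["cx"]+p["fx"]*c[0]/-c[2],p["cy"]-p["fy"]*c[1]/-c[2]]
def save(p,n,crop=None,s=1):
    im=p["color"][:,:,::-1]
    if crop: im=im[crop[1]:crop[3],crop[0]:crop[2]]
    cv2.imwrite("pics/"+n,cv2.resize(im,None,fx=s,fy=s))
E
python3 - <<'E'
from h import *
names=["tall_spring_mid","short_spring_mid","narrow_spring_mid","rod_tip"]
for c in ["scene","side"]:
    p=bot.capture(c);save(p,c+"0.png");print(c,[k for k in p if k!="color"],(-np.array(p["world_to_cam"])[:3,:3].T@np.array(p["world_to_cam"])[:3,3]).round(2))
    for n in names:
        for f in (bot.landmark_of,bot.boxes_of):
            print(n,f.__name__,[(np.round(d["point"],1).tolist(),round(d["confidence"],2)) for d in f(p,n)] if not(n=="rod_tip" and f==bot.boxes_of) else "")
print(bot.grasp_offset,bot.get_state())
E
```

```text
scene ['fx', 'fy', 'cx', 'cy', 'world_to_cam', 'shot'] [ 1.06 -0.06  0.87]
tall_spring_mid call [([220.7, 259.2], 0.72), ([216.8, 294.5], 0.62)]
tall_spring_mid call [([215.0, 292.8], 0.71)]
short_spring_mid call [([217.0, 257.7], 0.96)]
short_spring_mid call [([220.2, 261.5], 0.79)]
narrow_spring_mid call [([221.5, 174.4], 0.93), ([160.2, 218.6], 0.79), ([196.9, 180.5], 0.58), ([282.3, 213.0], 0.56), ([222.2, 212.2], 0.54)]
narrow_spring_mid call [([160.7, 219.1], 0.95), ([221.7, 214.7], 0.75), ([197.2, 176.1], 0.7), ([284.0, 208.3], 0.67), ([223.0, 169.0], 0.66), ([221.3, 254.4], 0.38)]
rod_tip call [([480.0, 271.9], 0.8)]
rod_tip call 
side ['fx', 'fy', 'cx', 'cy', 'world_to_cam', 'shot'] [ 0.39 -0.62  0.61]
tall_spring_mid call [([427.4, 328.6], 0.58)]
tall_spring_mid call [([426.3, 328.3], 0.72), ([298.4, 349.4], 0.22)]
short_spring_mid call [([362.1, 346.6], 0.68)]
short_spring_mid call [([362.9, 341.5], 0.8)]
narrow_spring_mid call [([296.7, 346.6], 0.88), ([228.4, 403.9], 0.88), ([324.8, 431.2], 0.56), ([283.1, 289.0], 0.56)]
narrow_spring_mid call [([296.9, 346.9], 0.78), ([213.9, 358.4], 0.75), ([229.6, 403.8], 0.62), ([282.7, 286.5], 0.59), ([324.9, 428.6], 0.58)]
rod_tip call [([344.4, 135.4], 0.96)]
rod_tip call 
-0.0187 {'t': 0.8, 'q': array([ 6.55224911e+01,  2.02243365e+01,  9.35873116e+01,  5.06761078e-04,
        6.61879743e+01, -1.37113284e-01]), 'joint_vel': array([-0.03354095, -0.09745606,  0.03079028,  0.0736835 , -0.07832321,
       -0.03930442]), 'joint_efforts': array([-6.31910029e-05, -5.93737864e+01, -3.34546995e+01,  6.96514430e-02,
        1.58322643e-02, -8.61670969e-06]), 'eef_pos': array([0.25759153, 0.56944878, 0.2145918 ]), 'ee_rot': array([ 1.79999621e+02, -4.62719392e-04,  1.55659400e+02]), 'wrist_force': array([-0.56836791, -1.24398943,  0.1362612 ]), 'torque': array([ 0.02547414,  0.02749309, -0.02546453]), 'gripper_force': 0.0, 'finger_gap': 1.001758211659939}
```

View pics/scene0.png

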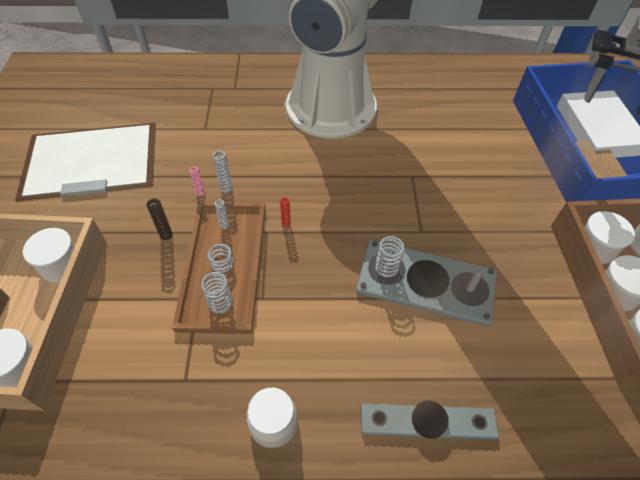

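View pics/side0.png

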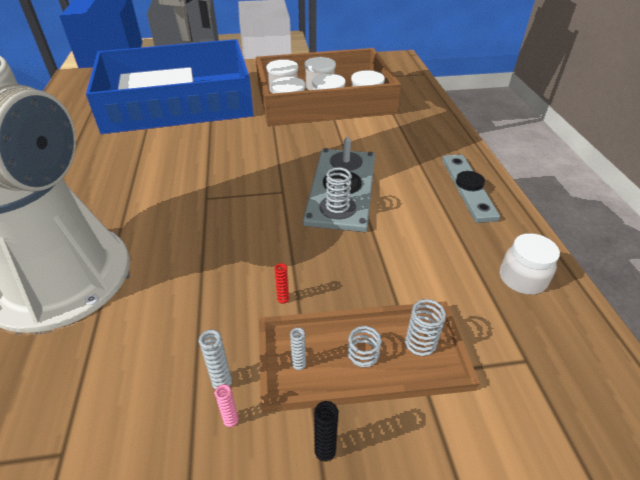

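Candidates (scene / side pixels): the tall wide spring in the tray is at (216,293)/(427,328). The short wide one is at (220,259)/(363,346), and the narrow silver one at (222,213)/(297,347). The look-alikes are:
- the fitted spring at (389,257)/(338,190)
- the larger silver spring outside the tray at (222,173)
- pink (197,180), black (160,219) and red (285,212)

By the description I choose the tall one in the tray. The bare rod tip is at (480,272)/(346,140).

Run:
```python
from h import *
s=bot.capture("scene");d=bot.capture("side")
for n,a,b in [("tall",(216,293.5),(427,328.3)),("short",(218,259),(362.5,346)),("narrow",(222,213),(296.8,346.7)),("rod",(480,272),(345,137)),("fitted mid",(389,257),(338,190))]:
    x,e=tri([(s,a),(d,b)]);print(n,x.round(4),np.round(e,4))
    if n=="tall":
        for p in (s,d): print([np.round(proj(p,x+[0,0,h]),0) for h in (-.04,0,.04)])
c=d["color"][260:400,190:490,::-1];c2=s["color"][220:360,140:440,::-1]; c3=s["color"][220:330,350:510,::-1]
c3=cv2.resize(c3,(300,206))
cv2.imwrite("pics/crop1.png",cv2.resize(np.vstack([c,c2]),None,fx=2,fy=2))
cv2.imwrite("pics/crop_rod.png",cv2.resize(np.vstack([c3,cv2.resize(d["color"][120:240,290:400,::-1],(300,327))]),None,fx=1.1,fy=1.1))
```

```text
tall [ 0.6048 -0.2366  0.0473] [0.0022 0.0022]
[array([218., 304.]), array([215., 294.]), array([212., 284.])]
[array([422., 343.]), array([426., 327.]), array([430., 311.])]
short [ 0.5095 -0.2433  0.0264] [0.0016 0.0016]
narrow [ 0.4092 -0.2437  0.0492] [0.0009 0.0009]
rod [0.5753 0.2695 0.0765] [0.0008 0.0008]
fitted mid [0.5298 0.1016 0.0592] [0.0014 0.0014]
```

View pics/crop1.png

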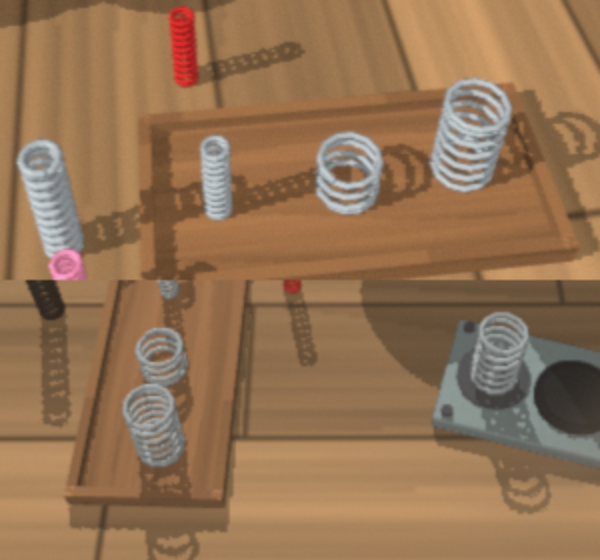

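View pics/crop_rod.png

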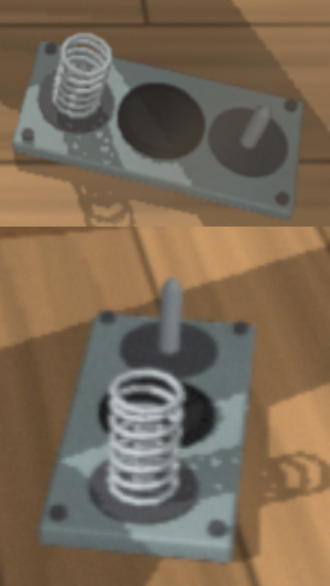

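The crops show the tall wide spring at the far end of the tray, with 8 or so open coils and twice the height of the short one beside it. The bare rod stands on its dark seat at the far end of the press. The choice is confirmed, so I'll move above the spring with the fingers closing along world y.

Request:
step_arm:
  steps:
    - [14,-32,0,0,0,6]
    - [14,-32,0,0,0,6]
    - [14,-32,0,0,0,6]
    - [14,-32,0,0,0,6.3]
    - [14,-32,0,0,0,0]
  fingers: 91

```text
t: 1.32
eef_pos: [0.3279, 0.408, 0.2146]
ee_rot: [180.0, 0.0, -179.6]
wrist_force: [0.1, -0.0, 0.3]
finger_gap: 0.99
gripper_force: 0.0
```

Request:
step_arm:
  steps:
    - [14,-32,0,0,0,0]
    - [14,-32,0,0,0,0]
    - [14,-32,0,0,0,0]
    - [14,-32,0,0,0,0]
    - [14,-32,0,0,0,0]

```text
t: 1.73
eef_pos: [0.398, 0.2479, 0.2148]
ee_rot: [180.0, 0.0, 180.0]
wrist_force: [0.4, 0.7, -1.1]
finger_gap: 0.99
gripper_force: 0.0
```

Request:
step_arm:
  steps:
    - [14,-32,0,0,0,0]
    - [14,-32,0,0,0,0]
    - [14,-32,0,0,0,0]
    - [14,-32,0,0,0,0]
    - [14,-32,0,0,0,0]

```text
t: 2.15
eef_pos: [0.4681, 0.0878, 0.2149]
ee_rot: [180.0, 0.0, 180.0]
wrist_force: [0.6, 1.4, -0.1]
finger_gap: 0.988
gripper_force: 0.0
```

Request:
step_arm:
  steps:
    - [14,-32,0,0,0,0]
    - [14,-32,0,0,0,0]
    - [14,-32,0,0,0,0]
    - [14,-32,0,0,0,0]
    - [14,-32,0,0,0,0]

```text
t: 2.57
eef_pos: [0.5381, -0.0724, 0.2148]
ee_rot: [-180.0, 0.0, 180.0]
wrist_force: [0.6, -0.4, -0.6]
finger_gap: 0.993
gripper_force: 0.0
```

Request:
step_arm:
  steps:
    - [14,-32,0,0,0,0]
    - [14,-32,0,0,0,0]
    - [14,-32,0,0,0,0]
    - [14,-32,0,0,0,0]
    - [0,0,0,0,0,0]

```text
t: 2.98
eef_pos: [0.5956, -0.2037, 0.2145]
ee_rot: [-179.9, 0.1, 179.8]
wrist_force: [-1.1, 0.2, 0.4]
finger_gap: 0.992
gripper_force: 0.0
```

Run:
```python
from h import *
w=bot.capture("wrist");save(w,"wrist1.png");print(bot.get_state()["eef_pos"])
for f in (bot.landmark_of,bot.boxes_of):
    for x in f(w,"tall_spring_mid"): print(np.round(x["point"],1),x["confidence"],onz(w,x["point"],.048).round(4))
print([np.round(proj(w,(.605,-.237,z)),0) for z in (.008,.048,.088)])
```

```text
[ 0.59431543 -0.20117857  0.21422692]
[286.8 220.6] 0.9 [ 0.6022 -0.2319  0.048 ]
[281.8 230.2] 0.98 [ 0.6104 -0.2363  0.048 ]
[array([285., 212.]), array([281., 224.]), array([276., 238.])]
```

View pics/wrist1.png

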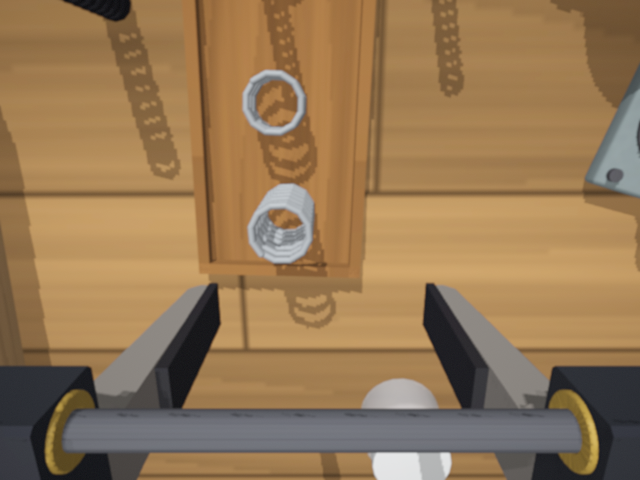

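The wrist view shows the tall spring's top ring centred near (281,231), the short spring at (274,102) and the fingers open to either side.

Run:
```python
from h import *
w=bot.capture("wrist");print(bot.get_state()["eef_pos"])
hsv=cv2.cvtColor(w["color"],cv2.COLOR_RGB2HSV);m=((hsv[...,1]<60)&(hsv[...,2]>110)).astype(np.uint8)
m[:,:225]=0;m[:,345:]=0;m[:170]=0;m[290:]=0
ys,xs=np.nonzero(m);print(xs.min(),xs.max(),ys.min(),ys.max())
cnt=np.c_[xs,ys];low=cnt[ys>235].astype(np.float32)
(c,r)=cv2.minEnclosingCircle(cnt[ys>ys.max()-45].astype(np.float32));print(c,r)
for px in ((281,231),c,(xs.min()+33,ys.max()-33)): print(onz(w,px,.088).round(4))
print(onz(w,(288,211),.008).round(4), w["fx"])
```

```text
[ 0.59295677 -0.19769323  0.2143077 ]
239 306 187 267
(273.41802978515625, 235.28688049316406) 34.82181930541992
[ 0.5963 -0.227   0.088 ]
[ 0.5996 -0.2327  0.088 ]
[ 0.5986 -0.2337  0.088 ]
[ 0.6005 -0.228   0.008 ] 420.0638287850857
```

Request:
step_arm:
  steps:
    - [7,-35,0,0,0,0]
    - [0,0,-30,0,0,0]
    - [0,0,-30,0,0,0]
    - [0,0,-20,0,0,0]
    - [0,0,0,0,0,0]

```text
t: 3.6
eef_pos: [0.5975, -0.231, 0.1304]
ee_rot: [179.8, -0.4, -180.0]
wrist_force: [-0.8, 1.1, 0.0]
finger_gap: 0.991
gripper_force: 0.0
```

Run:
```python
from h import *
for c in ("wrist","side"):
    w=bot.capture(c);save(w,c+"2.png")
    if c=="wrist":W=w
print(bot.get_state()["eef_pos"])
for x in bot.landmark_of(W,"tall_spring_mid"): print(np.round(x["point"],1),x["confidence"],onz(W,x["point"],.048).round(4))
print([np.round(proj(W,(.601,-.234,z)),0) for z in (.008,.048,.088)])
```

```text
[ 0.60023192 -0.23230238  0.1347812 ]
[315.2 253.5] 0.79 [ 0.6024 -0.2339  0.048 ]
[array([316., 234.]), array([315., 251.]), array([314., 275.])]
```

View pics/wrist2.png

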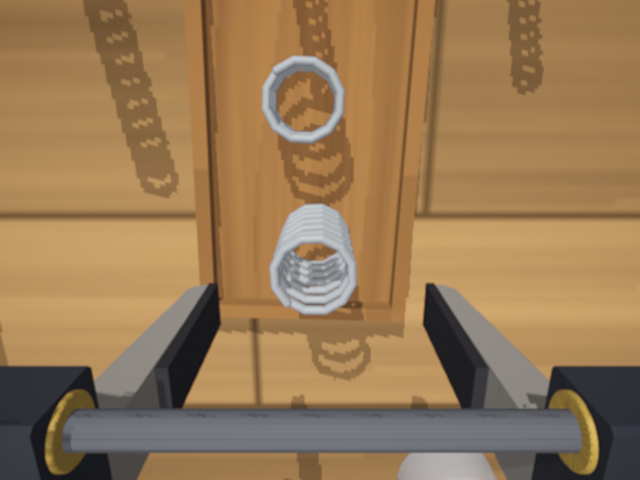

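The wrist view shows the spring's top ring at (314,271), centred between the fingers and within about 2 mm of where I predicted it. I'll go down and grip.

Request:
step_arm:
  steps:
    - [0,0,-25,0,0,0]
    - [0,0,-25,0,0,0]
    - [0,0,-25,0,0,0]
    - [0,0,-13,0,0,0]
    - [0,0,0,0,0,0]

```text
t: 4.17
eef_pos: [0.5997, -0.2328, 0.0454]
ee_rot: [179.9, -0.1, 180.0]
wrist_force: [-1.4, 0.0, -0.9]
finger_gap: 0.991
gripper_force: 0.0
```

Request:
step_arm:
  steps:
    - [0,0,0,0,0,0]
    - [0,0,0,0,0,0]
    - [0,0,0,0,0,0]
    - [0,0,0,0,0,0]
    - [0,0,0,0,0,0]
  fingers: 35
  newtons: 20

```text
t: 4.58
eef_pos: [0.6012, -0.2338, 0.0477]
ee_rot: [-180.0, 0.1, 180.0]
wrist_force: [-0.3, -0.5, -0.3]
finger_gap: 0.651
gripper_force: 0.0
```

Request:
step_arm:
  steps:
    - [0,0,0,0,0,0]
    - [0,0,0,0,0,0]
    - [0,0,0,0,0,0]
    - [0,0,0,0,0,0]
    - [0,0,0,0,0,0]

```text
t: 5.0
eef_pos: [0.6008, -0.2338, 0.0469]
ee_rot: [-180.0, 0.0, 180.0]
wrist_force: [0.1, -0.6, 4.1]
finger_gap: 0.513
gripper_force: 20.0
```

Request:
step_arm:
  steps:
    - [0,0,10,0,0,0]
    - [0,0,25,0,0,0]
    - [0,0,30,0,0,0]
    - [0,0,30,0,0,0]
    - [0,0,25,0,0,0]
  newtons: 25

```text
t: 5.42
eef_pos: [0.6006, -0.2334, 0.1688]
ee_rot: [180.0, 0.0, 180.0]
wrist_force: [0.9, -1.1, -1.0]
finger_gap: 0.51
gripper_force: 25.0
```

Request:
step_arm:
  steps:
    - [0,15,0,0,0,0]
    - [-2,28,0,0,0,0]
    - [-2,28,0,0,0,0]
    - [-2,28,0,0,0,0]
    - [-2,28,0,0,0,0]

```text
t: 5.83
eef_pos: [0.5916, -0.1047, 0.1661]
ee_rot: [180.0, -0.1, 179.9]
wrist_force: [0.2, 0.2, -1.1]
finger_gap: 0.513
gripper_force: 25.0
```

Request:
step_arm:
  steps:
    - [-2,28,0,0,0,0]
    - [-2,28,0,0,0,0]
    - [-2,28,0,0,0,0]
    - [-2,28,0,0,0,0]
    - [-2,28,0,0,0,0]

```text
t: 6.25
eef_pos: [0.5814, 0.0353, 0.166]
ee_rot: [180.0, -0.1, 180.0]
wrist_force: [-0.2, 0.6, -1.7]
finger_gap: 0.505
gripper_force: 25.0
```

Request:
step_arm:
  steps:
    - [-2,28,0,0,0,0]
    - [-2,28,0,0,0,0]
    - [-2,28,0,0,0,0]
    - [-2,28,0,0,0,0]
    - [0,28,0,0,0,0]

```text
t: 6.67
eef_pos: [0.573, 0.1751, 0.166]
ee_rot: [-180.0, -0.1, 180.0]
wrist_force: [0.7, -0.3, -1.6]
finger_gap: 0.509
gripper_force: 25.0
```

Request:
step_arm:
  steps:
    - [0,28,0,0,0,0]
    - [0,28,0,0,0,0]
    - [0,13,0,0,0,0]
    - [0,0,0,0,0,0]
    - [0,0,0,0,0,0]

```text
t: 7.08
eef_pos: [0.5738, 0.2426, 0.166]
ee_rot: [-180.0, -0.1, -179.9]
wrist_force: [-0.7, -0.9, -1.0]
finger_gap: 0.51
gripper_force: 25.0
```

Run:
```python
from h import *
st=bot.get_state();print(st["eef_pos"],st["ee_rot"],st["finger_gap"],st["gripper_force"])
s=bot.capture("scene");d=bot.capture("side")
def show(f,n):
    o=[]
    for p in (s,d):
        r=f(p,n);print(n,[(np.round(x["point"],1).tolist(),round(x["confidence"],2)) for x in r]);o.append((p,r[0]["point"]) if r else None)
    if all(o):print(tri(o))
show(bot.landmark_of,"tall_spring_mid");show(bot.landmark_of,"rod_tip")
print(proj(s,(.5753,.2695,.078)),proj(d,(.5753,.2695,.078)),proj(s,(.5753,.2695,.018)),proj(d,(.5753,.2695,.018)))
a=cv2.resize(s["color"][170:330,400:560,::-1],(400,400));b=cv2.resize(d["color"][40:200,270:430,::-1],(400,400))
cv2.imwrite("pics/over.png",np.hstack([a,b]))
```

```text
[0.57378222 0.24258741 0.16600214] [-1.79952729e+02 -6.79181124e-02 -1.79944914e+02] 0.510409373118047 24.99508451568545
tall_spring_mid [([480.0, 245.8], 0.88)]
tall_spring_mid [([353.7, 108.1], 0.61)]
(array([0.58079099, 0.24049589, 0.16539457]), [0.005872941532808265, 0.005872941532808359])
rod_tip [([479.3, 268.5], 0.6)]
rod_tip [([347.4, 139.0], 0.62)]
(array([0.57542708, 0.26395339, 0.07973504]), [0.006837763608193291, 0.006837763608193166])
[np.float64(479.9884345668082), np.float64(271.9586757092882)] [np.float64(344.7573999814669), np.float64(136.14880826179302)] [np.float64(471.5427117670256), np.float64(287.5552761584082)] [np.float64(343.63339615101535), np.float64(158.8121000314331)]
```

View pics/over.png

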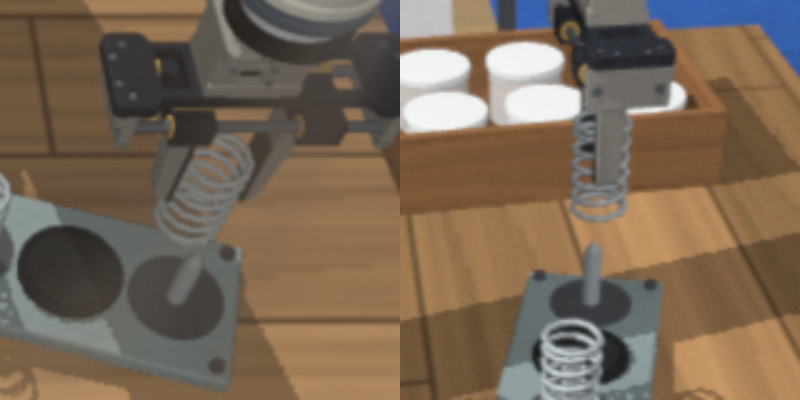

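The spring is held straight. Scene rod tip is at (479,272) and spring foot ring near (476,259); in the side view the tip is at (347,139) and the foot ring near (350,123). Next I compare spring and rod in the same two cameras.

Run:
```python
from h import *
s=bot.capture("scene");d=bot.capture("side")
print("tip",tri([(s,(478.8,272.4)),(d,(347.2,138.8))]))
print("rodfoot",tri([(s,(470.8,288.5)),(d,(346.4,160.5))]), onz(s,(470.8,288.5),.018),onz(d,(346.4,160.5),.018))
print("springfoot",tri([(s,(476,258.8)),(d,(350.4,122.8))]))
for X in ((.576,.271,.078),(.576,.271,.018)): print(np.round(proj(s,X),1),np.round(proj(d,X),1))
e=bot.get_state()["eef_pos"]
for z in (-.039,.041): print([np.round(proj(p,e+[0,0,z]),1) for p in (s,d)])
# seat disc centre by dark/pixel segmentation in the scene picture
for p,(x0,y0,x1,y1) in ((s,(440,255,500,320)),(d,(325,140,370,175))):
    g=cv2.cvtColor(p["color"],cv2.COLOR_RGB2HSV)[y0:y1,x0:x1]
    m=((g[...,2]<105)&(g[...,1]<60)).astype(np.uint8);n,l,stt,cen=cv2.connectedComponentsWithStats(m)
    k=1+np.argmax(stt[1:,4]);print(stt[k],cen[k]+[x0,y0],onz(p,[stt[k][0]+x0+stt[k][2]/2-.5,stt[k][1]+y0+stt[k][3]/2-.5],.018))
```

```text
tip (array([0.57805832, 0.26559594, 0.07588271]), [0.0030925851092309465, 0.0030925851092309495])
rodfoot (array([0.5794616 , 0.26601611, 0.01733293]), [0.002478663785238728, 0.002478663785238552]) [0.57746073 0.26758267 0.018     ] [0.5803803  0.26168536 0.018     ]
springfoot (array([0.57916996, 0.24634879, 0.12589997]), [0.002751761128099106, 0.0027517611280990294])
[480.8 272.3] [344.9 135.8]
[472.4 287.9] [343.8 158.4]
[array([472.5, 257.5]), array([347.9, 122.3])]
[array([485.2, 231.7]), array([349.9,  86.3])]
[   0    1   56   64 1905] [467.08031496 287.07349081] [0.57514278 0.26137777 0.018     ]
[  4   1  34  34 495] [346.44242424 160.63030303] [0.58064537 0.27432182 0.018     ]
```

Request:
step_arm:
  steps:
    - [2,21,0,0,0,0]
    - [0,0,-15,0,0,0]
    - [0,0,-15,0,0,0]
    - [0,0,-5,0,0,0]
    - [0,0,0,0,0,0]

```text
t: 7.9
eef_pos: [0.5756, 0.2628, 0.1301]
ee_rot: [-179.9, -0.1, 179.9]
wrist_force: [-0.5, -0.1, -1.4]
finger_gap: 0.508
gripper_force: 25.0
```

Request:
step_arm:
  steps:
    - [0,0,0,0,0,0]
    - [0,0,0,0,0,0]

```text
t: 8.07
eef_pos: [0.5771, 0.2634, 0.1324]
ee_rot: [180.0, 0.1, 179.9]
wrist_force: [-0.8, 0.7, -0.2]
finger_gap: 0.514
gripper_force: 25.0
```

Run:
```python
from h import *
print(bot.get_state()["eef_pos"])
s=bot.capture("scene");d=bot.capture("side");w=bot.capture("wrist")
f=lambda im,x0,y0,n,m:cv2.resize(im[y0:y0+n,x0:x0+n,::-1],(m,m),interpolation=cv2.INTER_CUBIC)
cv2.imwrite("pics/over2.png",np.hstack([f(s["color"],430,220,80,400),f(d["color"],305,85,80,400)]))
cv2.imwrite("pics/wrist3.png",w["color"][:,:,::-1])
```

```text
[0.57708466 0.26342521 0.13240344]
```

View pics/over2.png

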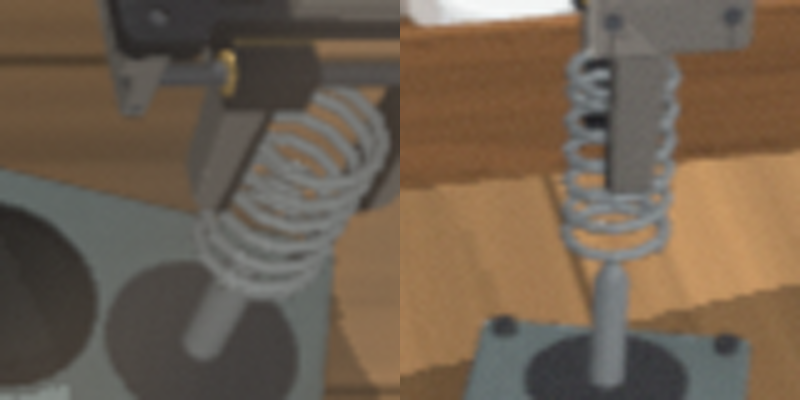

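Both views show the foot ring centred on the rod axis within 2–3 mm (scene ring (258,250) against axis (254,242); side ring 615 against axis 613, in crop pixels). Clearance is 11 mm, so I'll lower it.

Request:
step_arm:
  steps:
    - [-1,-1,-8,0,0,0]
    - [0,0,-8,0,0,0]
    - [0,0,-8,0,0,0]
    - [0,0,-8,0,0,0]
    - [0,0,-8,0,0,0]

```text
t: 8.63
eef_pos: [0.5752, 0.2623, 0.0903]
ee_rot: [-180.0, -0.0, 180.0]
wrist_force: [0.7, 0.3, -1.9]
finger_gap: 0.51
gripper_force: 25.0
```

Request:
step_arm:
  steps:
    - [0,0,-7,0,0,0]
    - [0,0,-7,0,0,0]
    - [0,0,-6,0,0,0]
    - [0,0,-5,0,0,0]
    - [0,0,0,0,0,0]

```text
t: 9.05
eef_pos: [0.575, 0.2622, 0.0653]
ee_rot: [-180.0, -0.1, 180.0]
wrist_force: [-0.6, -0.0, -1.5]
finger_gap: 0.511
gripper_force: 25.0
```

Request:
step_arm:
  steps:
    - [0,0,-3,0,0,0]
    - [0,0,0,0,0,0]
    - [0,0,-2,0,0,0]
    - [0,0,0,0,0,0]
    - [0,0,0,0,0,0]

```text
t: 9.47
eef_pos: [0.5757, 0.2625, 0.0618]
ee_rot: [180.0, 0.0, 180.0]
wrist_force: [0.7, 0.0, -1.2]
finger_gap: 0.513
gripper_force: 25.0
```

Request:
step_arm:
  steps:
    - [0,0,-1,0,0,0]
    - [0,0,0,0,0,0]
    - [0,0,-1,0,0,0]
    - [0,0,0,0,0,0]
    - [0,0,0,0,0,0]

```text
t: 9.88
eef_pos: [0.5758, 0.2625, 0.0599]
ee_rot: [180.0, 0.0, 180.0]
wrist_force: [-0.9, -1.1, 2.5]
finger_gap: 0.509
gripper_force: 25.0
```

Request:
step_arm:
  steps:
    - [0,0,-1,0,0,0]
    - [0,0,0,0,0,0]
    - [0,0,-1,0,0,0]
    - [0,0,0,0,0,0]
    - [0,0,0,0,0,0]

```text
t: 10.3
eef_pos: [0.5761, 0.2624, 0.0597]
ee_rot: [180.0, 0.1, 180.0]
wrist_force: [-5.7, -4.3, 19.0]
finger_gap: 0.511
gripper_force: 25.0
```

The wrist force jumped to 19 N at the height expected for the seat, so the spring is home. I'll ease off 2 mm, open and look.

Request:
step_arm:
  steps:
    - [0,0,1,0,0,0]
    - [0,0,0.5,0,0,0]
    - [0,0,0,0,0,0]

```text
t: 10.55
eef_pos: [0.5759, 0.2624, 0.0597]
ee_rot: [180.0, 0.0, 180.0]
wrist_force: [-2.2, -1.7, 9.2]
finger_gap: 0.509
gripper_force: 25.0
```

Request:
step_arm:
  steps:
    - [0,0,0,0,0,0]
    - [0,0,0,0,0,0]
    - [0,0,0,0,0,0]
    - [0,0,0,0,0,0]
    - [0,0,0,0,0,0]
  fingers: 85

```text
t: 10.97
eef_pos: [0.5755, 0.2625, 0.0588]
ee_rot: [-180.0, -0.0, 180.0]
wrist_force: [-0.7, -0.4, -0.2]
finger_gap: 0.85
gripper_force: 0.0
```

Request:
step_arm:
  steps:
    - [0,0,0,0,0,0]
    - [0,0,0,0,0,0]
    - [0,0,0,0,0,0]
    - [0,0,0,0,0,0]
    - [0,0,0,0,0,0]

```text
t: 11.38
eef_pos: [0.5756, 0.2625, 0.0591]
ee_rot: [-180.0, 0.0, 180.0]
wrist_force: [0.2, 0.2, -0.3]
finger_gap: 0.922
gripper_force: 0.0
```

Request:
step_arm:
  steps:
    - [0,0,15,0,0,0]
    - [0,0,25,0,0,0]
    - [0,0,30,0,0,0]
    - [0,0,30,0,0,0]
    - [0,0,30,0,0,0]

```text
t: 11.8
eef_pos: [0.5753, 0.2623, 0.1903]
ee_rot: [-180.0, -0.0, 180.0]
wrist_force: [0.7, 0.1, -0.4]
finger_gap: 0.928
gripper_force: 0.0
```

Request:
step_arm:
  steps:
    - [-30,0,10,0,0,0]
    - [-30,0,0,0,0,0]
    - [0,0,0,0,0,0]
    - [0,0,0,0,0,0]
    - [0,0,0,0,0,0]

```text
t: 12.22
eef_pos: [0.5161, 0.2627, 0.1993]
ee_rot: [180.0, 0.1, 180.0]
wrist_force: [-0.1, -0.4, 0.1]
finger_gap: 0.928
gripper_force: 0.0
```

Run:
```python
from h import *
s=bot.capture("scene");d=bot.capture("side");st=bot.get_state();print(st["t"],st["eef_pos"],st["joint_vel"].round(2))
f=lambda im,x0,y0,nx,ny:cv2.resize(im[y0:y0+ny,x0:x0+nx,::-1],(400,300),interpolation=cv2.INTER_CUBIC)
cv2.imwrite("pics/end.png",np.vstack([np.hstack([f(s["color"],380,210,132,99),f(d["color"],280,110,132,99)]),np.hstack([f(s["color"],130,140,280,210),f(d["color"],190,250,280,210)])]))
```

```text
12.3167 [0.51644395 0.26251001 0.19888336] [-0.08  0.31  0.12  0.13  0.17  0.04]
```

View pics/end.png

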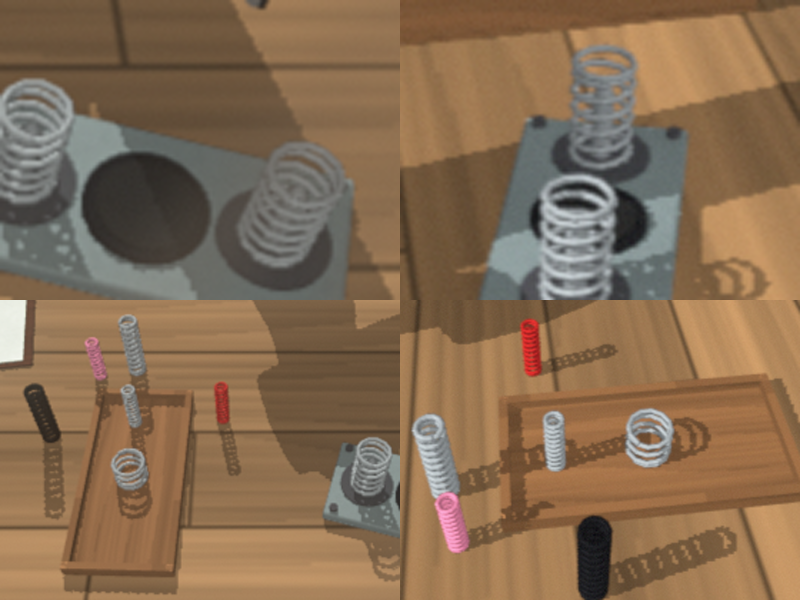

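The picture shows the tall spring upright on its dark seat around the rod (crop pixels (290,205) and (603,110)). The short and narrow springs are still standing in the tray and the gripper is clear, so I'll hand it in.

```bash
python3 -c "
from plant import bot
print(bot.close_job())"
```

```text
the job is handed in; nothing more can be done
None
```

The tall wide spring is fully home on the bare rod's seat and released, the short and narrow springs still stand in the tray, and the job was handed in at about 12 s; no verdict was returned.

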